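Open the science-room combination lock on its pin stand

ROBOT

A 6-joint arm with a two-finger parallel gripper is mounted at the origin on the work surface. World frame = base frame: x ahead of the robot, y to its left, z up, the work surface at z = 0. Lengths are in mm, angles in rad, forces in N, time in s.
With the tool pointing down it reaches from about 325 to 900 mm from the base axis. Payload 6.1 kg.
Tool frame: the origin (TCP) lies at the very end of the fingers, on their centre line; the grasp point (between the pads) lies robot.hold_point_z behind it (robot.hold_point_z is the distance from the TCP to the grasp point, in mm); z points along the fingers, y is the line along which they close (so a half turn about z gives the same grasp; the last joint's range is limited). The gripper opens to 87 mm and grips with 3 to 60 N. Pads are 19 mm wide; open, the fingers measure 117 mm over their backs; the gripper's body (75 mm by 190 mm) begins 51 mm behind the grasp point.
Start: joints at [-1.281, 0.22, 1.526, -0, 1.395, -0.126], TCP at [252.443, -571.741, 222.538] pointing down, gripper open.
Joint ranges: [-2.98, 2.98], [-0.91, 2.08], [0.09, 2.57], [-1.24, 4.39], [0.2, 2.65], [-2.68, 2.68]. Speed limits (rad/s): [2.57, 2.57, 3.01, 3.14, 3.14, 3.14].

INTERFACE

Orientations are given as a rotation vector (axis times angle).
In Python, from bench import robot, capture, workorder gives the robot as it stands.
- The arm moves only by the shell command python3 -m pendant 'ROWS'. ROWS is JSON, a list of rows, each a list of 7 numbers: the turn, a rotation vector about the tool's x, y, z in rad, then the shift along the tool's x, y, z in m, then the gripper's target within -1 to 1 (shut at 1, half-way at 0, fully open at -1). A call has 1 to 12 rows; each row shifts and turns the commanded pose from where the row before left it, along the tool's axes as they then stand; what a row does not reach is not made up. A row lasts 1/8 s, in which the tool goes at most 62.5 mm and 10.7 degrees, less where a joint would pass 70% of its speed; a pose out of reach is approached as far as the arm can. A call is refused whole if a number of a shift passes 0.0625 or a number of a turn 0.188, either way. A call with a gripper value outside its range is refused whole. The fingers move at their own pace and stop on an object; the grip force is fixed at half the most. Time passes only in rows, so rows that do not move let the fingers close. It gives the time, the measured TCP pose, the force, the opening and the grip force at its end, in the units of the state.
- robot.observe(): the state, without advancing time (a new reading comes with each control period).
- capture(name): name is "scene" or "side" or "wrist"; returns a dict with "img" (400x640x3 uint8, red, green, blue), "range_z" (400x640 float32, mm along the optical axis (not along the pixel's ray), 0 where there is no reading), "intrinsics" (3x3 intrinsics, pixels), "world_to_cam" (4x4, takes a point from world to camera coordinates). Camera axes: x right, y down, z forward; pixel columns grow to the right and rows downward; lengths in mm; the calibration is good to about 2 mm. A picture is of the moment at which its call begins.
- workorder.job_done(): hands the job in; it is judged then, once.
The state is a dict: "time_s": time; "q": joint angles; "dq": joint speeds; "tau": joint torques, N m; "tcp_pos": TCP position; "ee_rot": TCP orientation; "contact_force": force on the tool from outside, world axes, zero at the start; "moment": the same for the moment, N m; "grip_width": opening from 0.0 (shut) to 1.0 (fully open); "gripper_force": force on a finger pad.
Only numpy, scipy, OpenCV 4.12 (cv2) and the standard library are available. Lean on these libraries where they do the work, as an engineer would, in place of code of your own. Each camera call takes 0.05 s, during which the arm holds its last target. There are 200 camera calls.

TASK

Pick up the brass combination lock and lower its drilled backplate over the two locating pins of the blue stand until it lies flush. Then turn the black dial clockwise, feeling for the notch clicks, until its red pointer sits at the green mark, and pull the steel shackle out fully open against its spring. Finish while holding the shackle open with the lock still flush on its pins; leave the can, the bottle and the dish standing where they are.

Things in the scene. Friction and masses are not known exactly. Their poses are not given: they have to be found in the camera images.
- lock: Loose brass padlock on an aluminium backplate, 0.65 kg in all, dial up on the bench. Origin: on the plate's underside below the dial's axis; x points to the shackle, z up. Plate 6 thick, x -52 to 36, y -56 to 56, with through holes 15 dia. at (-38, 42) and 11 dia. at (-38, -42). The brass case: x -32 to 32, y -28 to 28 (56 wide: grip across y), z 6 to 30
- hole_big (a point): Centre of the 15 mm hole of the lock's backplate, on its underside; takes the thick pin
- hole_small (a point): Centre of the 11 mm hole of the lock's backplate, on its underside; takes the thin pin
- stand: Fixed blue steel base, 14 thick, x -51 to 35, y -58 to 58, with two upright steel pins of different size. Origin on the bench; its axes are those of the seated lock, so only one way round fits. Pins stand 21 mm above the base's top; their top 5 mm taper by 3 mm in radius
- stand_seat (a point): Point on the stand's top face (14 mm above the bench) where the lock's origin lies when the backplate is seated flush
- pin_big (a point): Tip of the thick pin, 12 mm dia., 35 mm above the bench, at stand (-38, +42)
- pin_small (a point): Tip of the thin pin, 8 mm dia., 35 mm above the bench, at stand (-38, -42)
- dial (a joint): Dial angle (rad): the red pointer's direction, anticlockwise from above, from the green mark (lock +x). 0 = at the mark, the opening notch. Starts 0.7 to 2.0, so turn it clockwise. 16 spring notches a turn, one every 0.393 rad (0 is one): about 0.07 N m to click over; let go, it settles in the nearest. Only in notch 0 can the shackle move
- dial_grip (a point): On the dial's axis at gripping height, 50 mm above the lock's underside; x axis along the grip bar towards its red-pointer end. Black disc 44 dia., its top 36 mm above the lock's underside; on it the bar, 38 long, 14 wide, from 36 to 60 mm above the underside. Green mark: on the lock's top at lock x 27, y 0
- shackle (a joint): How far the shackle is pulled out along lock +x (m): 0 shut, 0.020 fully open at its stop. A spring pulls it shut with 4.5 N at 0 and 7.5 N at 0.020, so it shuts if let go
- shackle_grip (a point): Middle of the shackle's crown bar (10 mm round steel along lock y, straight for 31 mm), at lock x 85 when shut, 18 mm above the lock's underside. Legs 35 mm apart inside; the opening between lock body and crown is 48 mm long when shut, free below (neither plate nor stand reaches under the crown). Pull along lock +x
- can: Bystander: ribbed tin can, 74 dia., 110 high, origin at the centre of its underside
- bottle: Bystander: blue plastic bottle with white cap, 62 x 62 x 195, origin at the centre of its underside
- dish: Bystander: white ceramic dish, 84 dia., 26 high, origin at the centre of its underside
Things that resemble listed ones, but are neither listed nor needed, are in the scene too. Of the things that look like the stand, take the one that is farthest to the robot's right at the start.

How it is judged:
By the outcome, as a careful person would: the job done as asked, in the order asked, and still so for the second after the job is handed in, while the arm keeps its last pose, push and grip.
It also fails if it takes over 67 s, if anything falls off the work surface, if the arm or the gripper's body presses on something with over 40 N, if the wrist force passes 120 N, or if a joint passes its speed limit or range.

## Working session

There is one attempt and no reset: what is moved stays moved. The work goes in short steps, Python scripts to look and compute and a shell command to move; the robot and the scene stay as the last step left them, time stands still between calls to the robot, and variables do not carry over. Pictures are saved under pics/ and viewed, at most 10 in all, crops included, and the job is handed in when it is done.

```bash
ls; mkdir -p pics; cat > h.py <<'E'
import numpy as np,cv2
from scipy.spatial.transform import Rotation as R
from bench import robot,capture,workorder
def snap(cam,name):
    d=capture(cam); cv2.imwrite(f'pics/{name}.png',d['img'][...,::-1]); np.savez(f'pics/{name}.npz',**d); return d
def load(name): return dict(np.load(f'pics/{name}.npz'))
def cloud(d):
    z=d['range_z'].astype(float);K=d['intrinsics'];v,u=np.mgrid[:z.shape[0],:z.shape[1]]
    p=np.stack([(u-K[0,2])*z/K[0,0],(v-K[1,2])*z/K[1,1],z,np.ones_like(z)],-1)
    w=p@np.linalg.inv(d['world_to_cam']).T
    w=w[...,:3]; w[z==0]=np.nan; return w
def st():
    s=robot.observe(); print({k:np.round(s[k],3).tolist() for k in ('time_s','q','tcp_pos','ee_rot','contact_force','moment','grip_width','gripper_force')}); return s
E
python3 - <<'E'
from h import *
st(); print(robot.hold_point_z)
a=snap('scene','s0')['img'];b=snap('side','d0')['img']
c=snap('wrist','w0')
print(c['world_to_cam'],R.from_rotvec(robot.observe()['ee_rot']).as_matrix())
E
```

```text
pics
{'time_s': 0.0, 'q': [-1.281, 0.221, 1.528, 0.0, 1.395, -0.126], 'tcp_pos': [252.272, -571.154, 221.434], 'ee_rot': [-3.072, -0.648, 0.0], 'contact_force': [-0.856, 0.483, -0.011], 'moment': [-0.0, -0.001, -0.041], 'grip_width': 1.002, 'gripper_force': 0.0}
18.700000000000003
[[ 4.02828463e-01 -9.15274652e-01 -1.24110196e-03 -6.24202039e+02]
 [-8.84100618e-01 -3.89458394e-01  2.58240696e-01 -3.05883621e+01]
 [-2.36844521e-01 -1.02929444e-01 -9.66079812e-01  3.90516349e+02]
 [ 0.00000000e+00  0.00000000e+00  0.00000000e+00  1.00000000e+00]] [[ 9.14790636e-01  4.03928072e-01 -4.52135354e-04]
 [ 4.03928288e-01 -9.14789501e-01  1.45169886e-03]
 [ 1.72773248e-04 -1.51063078e-03 -9.99998844e-01]]
```

View pics/s0.png

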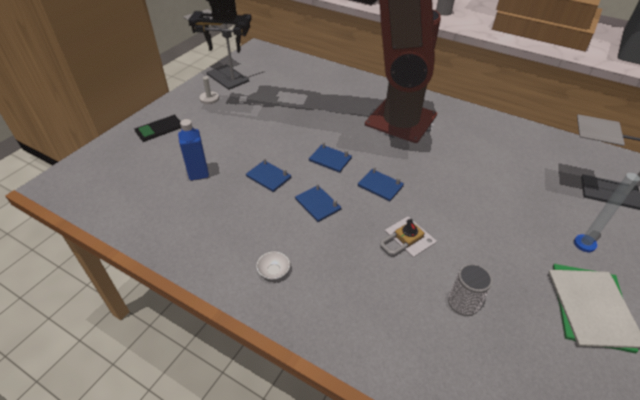

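View pics/d0.png

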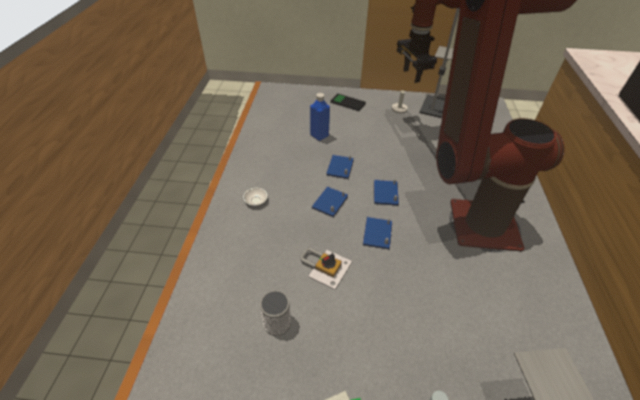

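The scene view shows the brass lock at (408,235) with its shackle toward (393,246), the can at (468,290), the bottle at (194,150) and the dish at (273,266). Four blue stand look-alikes sit at (269,175), (330,157), (318,203) and (381,184). The first looks farthest to the robot's right, so I'll measure and check that.

```bash
python3 - <<'E'
from h import *
for n in ('s0','d0'):
    d=load(n);w=cloud(d);hsv=cv2.cvtColor(d['img'],cv2.COLOR_RGB2HSV)
    m=((hsv[...,0]>100)&(hsv[...,0]<125)&(hsv[...,1]>130)).astype(np.uint8)
    k,l,s,c=cv2.connectedComponentsWithStats(m)
    for i in range(1,k):
        if s[i,4]>60:
            p=w[l==i]; r=cv2.minAreaRect(p[:,:2][~np.isnan(p[:,0])].astype(np.float32)); print(n,c[i].round(),s[i,4],np.nanmedian(p,0).round(),np.round(r[0]),np.round(r[1]),round(r[2]))
    m=((hsv[...,0]>10)&(hsv[...,0]<28)&(hsv[...,1]>130)).astype(np.uint8)
    m&=((w[...,0]<800)&(w[...,0]>200)&(w[...,2]<80)&(w[...,2]>10)).astype(np.uint8)
    print('brass',np.argwhere(m).mean(0),np.nanmedian(w[m>0],0))
    for nm,c in (('can',(468,275) if n=='s0' else (275,302)),('bottle',(194,150) if n=='s0' else (320,115)),('dish',(273,266) if n=='s0' else (255,198))): print(nm,w[c[1],c[0]].round())
a=load('s0')['img'];b=load('d0')['img']
A=cv2.resize(a[140:260,235:445],None,fx=3.4,fy=3.4,interpolation=3)[:,:714];
cv2.imwrite('pics/crop0.png',A[...,::-1])
E
```

```text
s0 [193. 154.] 936 [ 624. -409.  103.] [ 613. -421.] [53. 56.] 49
s0 [330. 158.] 537 [ 340. -104.   15.] [ 336. -107.] [ 81. 111.] 2
s0 [268. 175.] 602 [ 513. -227.   15.] [ 509. -229.] [114.  83.] 83
s0 [380. 184.] 643 [369.  87.  15.] [363.  87.] [109.  85.] 84
s0 [317. 203.] 724 [536. -36.  15.] [532. -38.] [110.  83.] 67
s0 [584. 244.] 190 [293. 656.  12.] [286. 659.] [52. 48.] 83
brass [235.85       409.35714286] [528.89065023 248.41306446  29.67076073]
can [636. 416. 112.]
bottle [ 623. -401.  117.]
dish [779. -23.   3.]
d0 [319. 108.] 172 [ 608. -410.  149.] [ 603. -408.] [67. 44.] 9
d0 [339. 165.] 303 [ 509. -229.   15.] [ 504. -225.] [103.  76.] 82
d0 [385. 192.] 415 [ 334. -104.   16.] [ 331. -105.] [111.  77.] 90
d0 [329. 200.] 418 [530. -37.  15.] [525. -35.] [108.  77.] 67
d0 [377. 232.] 537 [363.  87.  15.] [360.  88.] [109.  77.] 84
brass [116.75216638 363.4627383 ] [  388.21134747 -1248.75759705    33.00423159]
can [628. 428. 109.]
bottle [ 600. -392.  126.]
dish [790. -20.  10.]
```

View pics/crop0.png

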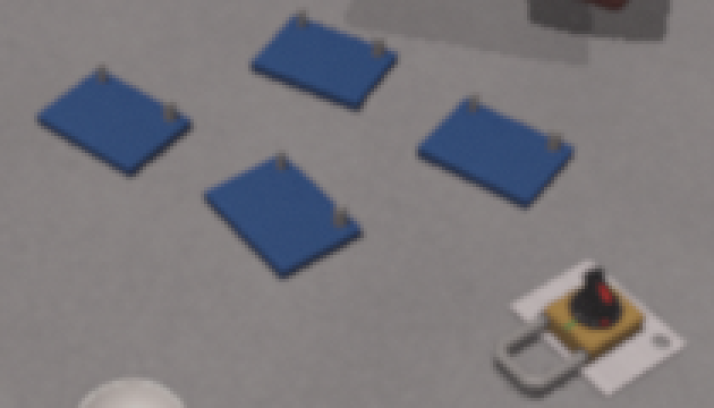

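The chosen stand is the leftmost blue base in the crop (115,120), scene pixel (269,175), at y≈-229. The other three have y≈-105, -37 and 87. Both of its pins are on the robot side, so stand +x points away from the robot. The lock is at crop (595,315), near (529,248), with its shackle down-left. I'm setting out for it.

```bash
python3 -m pendant '[[0,0,0,0.0366,-0.0399,0,-1],[0,0,0,0.0366,-0.0399,0,-1],[0,0,0,0.0366,-0.0399,0,-1],[0,0,0,0.0366,-0.0399,0,-1],[0,0,0,0.0366,-0.0399,0,-1],[0,0,0,0.0366,-0.0399,0,-1],[0,0,0,0.0366,-0.0399,0,-1],[0,0,0,0.0366,-0.0399,0,-1],[0,0,0,0.0366,-0.0399,0,-1],[0,0,0,0.0366,-0.0399,0,-1],[0,0,0,0.0366,-0.0399,0,-1],[0,0,0,0.0366,-0.0399,0,-1]]'; python3 -m pendant '[[0,0,0,0.0366,-0.0399,0,-1],[0,0,0,0.0366,-0.0399,0,-1],[0,0,0,0.0366,-0.0399,0,-1],[0,0,0,0.0366,-0.0399,0,-1],[0,0,0,0,0,0,-1],[0,0,0,0,0,0,-1]]'; python3 - <<'E'
from h import *
st();snap('wrist','w1')
E
```

```text
time_s: 1.65
tcp_pos: [461.0, 45.5, 222.6]
ee_rot: [3.074, 0.649, 0.001]
contact_force: [0.3, -0.6, 0.4]
grip_width: 0.999
gripper_force: 0.0
time_s: 2.4
tcp_pos: [529.8, 248.6, 221.9]
ee_rot: [3.073, 0.649, -0.002]
contact_force: [-0.6, -0.5, 0.5]
grip_width: 0.998
gripper_force: 0.0
{'time_s': 2.4, 'q': [0.304, 0.128, 1.633, -0.0, 1.382, 1.459], 'tcp_pos': [529.789, 248.599, 221.872], 'ee_rot': [3.073, 0.649, -0.002], 'contact_force': [-0.598, -0.455, 0.539], 'moment': [0.006, 0.018, 0.014], 'grip_width': 0.998, 'gripper_force': 0.0}
```

View pics/w1.png

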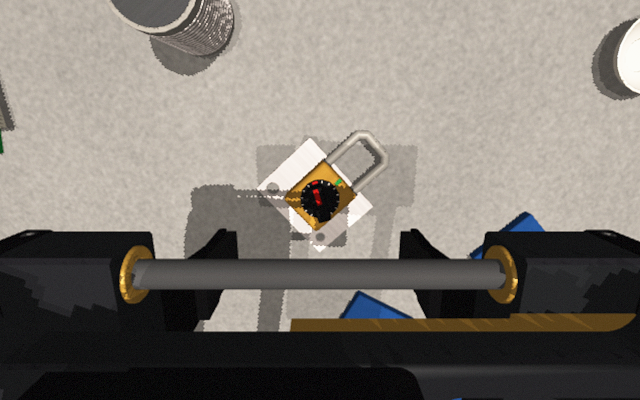

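The wrist view shows the lock under the tool: case at (320,197), shackle crown at about (372,150), pointer toward the upper left of the dial. Next I'll measure its pose.

```bash
cat >> h.py <<'E'
def lockpose(d,zoff=0,pr=1):
    w=cloud(d);hsv=cv2.cvtColor(d['img'],cv2.COLOR_RGB2HSV).astype(int)
    h,s,v=hsv[...,0],hsv[...,1],hsv[...,2]
    b=(h>10)&(h<28)&(s>130)&(v>70)&(abs(w[...,2]-30-zoff)<7)
    n,l,stt,c=cv2.connectedComponentsWithStats(b.astype(np.uint8)); i=1+np.argmax(stt[1:,4]); k=cv2.dilate((l==i).astype(np.uint8),np.ones((25,25)))>0
    b&=k
    r=cv2.minAreaRect(w[b][:,:2].astype(np.float32))
    red=(((h<6)|(h>174))&(s>150)&(v>90)&k); green=((h>45)&(h<85)&(s>90)&(v>70)&k)
    if pr: print('case',np.round(r,1) if 0 else r,b.sum(),'z',np.median(w[b][:,2]))
    if pr: print('red',np.nanmean(w[red],0),red.sum(),'green',np.nanmean(w[green],0),green.sum())
    return r,w,red
E
python3 - <<'E'
from h import *
d=load('w1');r,w,red=lockpose(d)
for p in [(270,188),(320,237),(313,145),(372,208)]: print(p,w[p[1],p[0]].round(1))
# shackle: z 15-28 gray beyond case
c=np.array(r[0]);q=w.reshape(-1,3);dd=np.linalg.norm(q[:,:2]-c,axis=1)
m=(dd>45)&(dd<110)&(q[:,2]>14)&(q[:,2]<30);print(m.sum(),np.median(q[m],0), np.degrees(np.arctan2(*(np.median(q[m],0)[:2]-c)[::-1])))
print(w[red].round(0)[::12])
E
```

```text
case ((509.9727478027344, 237.81240844726562), (54.93238830566406, 64.219482421875), 66.78020477294922) 1390 z 30.25869587889747
red [518.97274494 245.90226176  55.74561258] 82 green [534.78173957 226.25844729  31.2296847 ] 21
(270, 188) [4.889e+02 2.941e+02 3.000e-01]
(320, 237) [455.8 213.    1.7]
(313, 145) [558.1 267.2   7.3]
(372, 208) [516.2 169.7   0.6]
1031 [575.63595301 205.31881789  22.66115895] -26.328614190083815
[[526. 251.  38.]
 [524. 251.  38.]
 [522. 248.  60.]
 [521. 247.  61.]
 [520. 244.  61.]
 [515. 244.  62.]
 [512. 240.  61.]]
```

```bash
python3 -m pendant '[[0,0,0,-0.0225,0.002,0,-1],[0,0,0.164,0,0,0.03,-1],[0,0,0.164,0,0,0.035,-1],[0,0,0.164,0,0,0.035,-1],[0,0,0.164,0,0,0.03,-1],[0,0,0.164,0,0,0.02,-1],[0,0,0,0,0,0,-1]]'; python3 - <<'E'
from h import *
s=st();d=snap('wrist','w2');lockpose(d);M=R.from_rotvec(s['ee_rot']).as_matrix();print(M)
E
```

```text
time_s: 3.32
tcp_pos: [509.0, 236.1, 71.1]
ee_rot: [3.076, -0.631, -0.005]
contact_force: [-0.4, -0.9, -0.1]
grip_width: 1.001
gripper_force: 0.0
{'time_s': 3.325, 'q': [0.294, 0.231, 1.817, -0.0, 1.098, 2.269], 'tcp_pos': [508.966, 236.114, 71.06], 'ee_rot': [3.076, -0.631, -0.005], 'contact_force': [-0.427, -0.937, -0.065], 'moment': [0.061, 0.057, -0.029], 'grip_width': 1.001, 'gripper_force': 0.0}
case ((512.4230346679688, 236.16336059570312), (55.1305046081543, 57.91301345825195), 66.51803588867188) 3254 z 30.303819751011346
red [518.84797193 246.00389711  56.51894496] 214 green [534.48270678 226.26021792  31.09094746] 68
[[ 0.91928159 -0.3935844  -0.0035595 ]
 [-0.39359068 -0.91928495 -0.00124894]
 [-0.00278063  0.00254911 -0.99999289]]
```

```bash
python3 -m pendant '[[0,0,0,0.0005,-0.0015,0.03,-1],[0,0,0,0,0,0.022,-1],[0,0,0,0,0,0.0095,-1],[0,0,0,0,0,0,-1],[0,0,0,0,0,0,1],[0,0,0,0,0,0,1],[0,0,0,0,0,0,1],[0,0,0,0,0,0,1],[0,0,0,0,0,0,1]]'; python3 - <<'E'
from h import *
s=st()
E
```

```text
time_s: 4.5
tcp_pos: [511.3, 237.9, 11.4]
ee_rot: [3.076, -0.629, -0.001]
contact_force: [-2.3, -5.4, 5.1]
grip_width: 0.641
gripper_force: 30.0
{'time_s': 4.5, 'q': [0.297, 0.326, 1.831, -0.002, 0.986, 2.272], 'tcp_pos': [511.326, 237.929, 11.418], 'ee_rot': [3.076, -0.629, -0.001], 'contact_force': [-2.257, -5.36, 5.097], 'moment': [-1.078, 0.461, 0.058], 'grip_width': 0.641, 'gripper_force': 29.999}
```

```bash
python3 -m pendant '[[0,0,0,0,0,-0.02,1],[0,0,0,0,0,-0.04,1],[0,0,0,0,0,-0.05,1],[0,0,0,0,0,-0.04,1],[0,0,0,0,0,-0.02,1],[0,0,0,0.003,0.02,0,1],[0,0,0,0.006,0.035,0,1],[0,0,0,0.0067,0.0437,0,1],[0,0,0,0.0067,0.0437,0,1],[0,0,0,0.0067,0.0437,0,1],[0,0,0,0.0067,0.0437,0,1],[0,0,0,0.0067,0.0437,0,1]]';python3 -m pendant '[[0,0,0,0.0067,0.0437,0,1],[0,0,0,0.0067,0.0437,0,1],[0,0,0,0.0067,0.0437,0,1],[0,0,0,0.007,0.024,0,1],[0,0,0,0,0.01,0,1],[0,0,0,0,0,0,1],[0,0,0,0,0,0,1]]'; python3 - <<'E'
from h import *
s=st();d=snap('wrist','w3')
E
```

```text
time_s: 6.0
tcp_pos: [440.4, -30.5, 178.6]
ee_rot: [3.078, -0.631, -0.007]
contact_force: [-0.3, 0.2, -6.5]
grip_width: 0.64
gripper_force: 30.0
time_s: 6.88
tcp_pos: [402.7, -190.5, 180.4]
ee_rot: [-3.077, 0.629, 0.002]
contact_force: [0.0, 0.0, -7.1]
grip_width: 0.64
gripper_force: 30.0
{'time_s': 6.875, 'q': [-0.62, -0.187, 2.02, 0.0, 1.31, 1.355], 'tcp_pos': [402.719, -190.481, 180.367], 'ee_rot': [-3.077, 0.629, 0.002], 'contact_force': [0.029, 0.037, -7.117], 'moment': [0.104, 0.094, 0.05], 'grip_width': 0.64, 'gripper_force': 29.992}
```

View pics/w3.png

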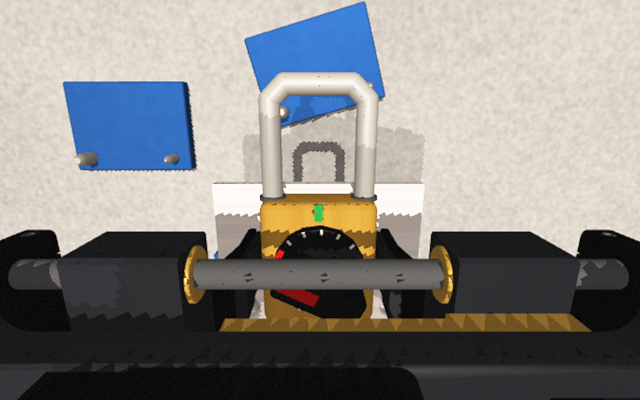

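The view shows the held lock at (318,230) and the target stand beyond it at (315,65), with its pins at (282,115) and (372,88). Another stand is visible at (130,125). I'll measure the target stand and how the lock sits in the hand.

```bash
cat >> h.py <<'E'
def stand(d,c=(509,-228),shackle=True):
    w=cloud(d);hsv=cv2.cvtColor(d['img'],cv2.COLOR_RGB2HSV).astype(int)
    near=(abs(w[...,0]-c[0])<80)&(abs(w[...,1]-c[1])<80)
    b=near&(hsv[...,0]>100)&(hsv[...,0]<125)&(hsv[...,1]>130)&(abs(w[...,2]-14)<3)
    r=cv2.minAreaRect(w[b][:,:2].astype(np.float32));print('base',r,'z',np.median(w[b][:,2]))
    p=near&(w[...,2]>24)&(w[...,2]<42)&(hsv[...,1]<90)
    n,l,s,cc=cv2.connectedComponentsWithStats(p.astype(np.uint8))
    for i in range(1,n):
        if s[i,4]>5:
            q=w[l==i];t=q[q[:,2]>33]
            print('pin',cc[i].round(),s[i,4],q.mean(0).round(1),'tip',(t.mean(0).round(1),len(t)) if len(t) else None, 'ext',np.ptp(q,axis=0).round(1))
    return w,r
E
python3 - <<'E'
from h import *
s=robot.observe();d=load('w3');w,r=stand(d)
h=cv2.cvtColor(d['img'],cv2.COLOR_RGB2HSV).astype(int)
M=R.from_rotvec(s['ee_rot']).as_matrix()
T=(w-s['tcp_pos'])@M   # tool coords
g=(h[...,0]>45)&(h[...,0]<85)&(h[...,1]>90)&(h[...,2]>70)&(abs(T[...,2])<40)
print('green tool',np.nanmean(T[g],0),g.sum())
b=(h[...,0]>10)&(h[...,0]<28)&(h[...,1]>130)&(abs(T[...,1])<32)&(T[...,2]>-35)&(T[...,2]<0)&(T[...,0]>0)
print('case min/max',np.nanpercentile(T[b],[1,99],axis=0).round(1))
sh=(T[...,0]>45)&(T[...,0]<110)&(abs(T[...,1])<40)&(abs(T[...,2])<25)
print('sh',np.nanpercentile(T[sh],[1,50,99],axis=0).round(1))
cr=sh&(T[...,0]>76)&(abs(T[...,1])<15);print('crown',np.nanmean(T[cr],0).round(1))
pl=(T[...,0]>33)&(T[...,0]<45)&(abs(T[...,1])<60)&(abs(T[...,1])>30)&(abs(T[...,2])<25)
print('plate',np.nanpercentile(T[pl],[1,50,99],axis=0).round(1))
E
```

```text
base ((505.2276306152344, -231.99362182617188), (114.71105194091797, 85.07593536376953), 82.56412506103516) z 14.596478141344079
pin [371.  84.] 18 [ 471.  -271.6   33.4] tip (array([ 470.9, -271.3,   34.4]), 11) ext [5.8 3.  5.5]
pin [284. 112.] 81 [ 480.1 -189.4   33.1] tip (array([ 480.5, -188.9,   34.7]), 48) ext [10.3  8.2 12.4]
green tool [ 25.53306009   0.16881876 -19.59636888] 137
case min/max [[  3.6 -27.2 -21.1]
 [ 30.2  27.2  -2.6]]
sh [[ 45.6 -26.3 -13.1]
 [ 74.2   0.2 -11.1]
 [ 87.4  27.2  -7.3]]
crown [ 82.6  -0.1 -10.9]
plate [[ 33.  -54.8   3.7]
 [ 33.9  32.2   5.8]
 [ 34.3  55.9  11.7]]
```

```bash
python3 -m pendant '[[0,0,-0.139,0,0,0,1],[0,0,-0.138,0,0,0,1],[0,0,0,0.01,-0.018,0.01,1],[0,0,0,0.01,-0.018,0.015,1],[0,0,0,0.01,-0.018,0.015,1],[0,0,0,0.01,-0.0175,0.01,1],[0,0,0,0,0,0,1],[0,0,0,0,0,0,1]]'; python3 - <<'E'
from h import *
s=st();d=snap('wrist','w4');stand(d)
h=cv2.cvtColor(d['img'],cv2.COLOR_RGB2HSV).astype(int);w=cloud(d)
M=R.from_rotvec(s['ee_rot']).as_matrix();print(M[:2,:2])
T=(w-s['tcp_pos'])@M
pl=(T[...,0]>20)&(T[...,0]<45)&(abs(T[...,1])<60)&(abs(T[...,1])>32)&(T[...,2]>0)&(T[...,2]<15)
print('plate',np.nanpercentile(T[pl],[1,50,99],axis=0).round(1))
E
```

```text
time_s: 7.92
tcp_pos: [451.9, -125.4, 131.3]
ee_rot: [3.135, -0.197, -0.0]
contact_force: [-0.4, 0.1, -7.8]
grip_width: 0.641
gripper_force: 30.0
{'time_s': 7.925, 'q': [-0.439, -0.07, 2.013, -0.0, 1.199, 1.258], 'tcp_pos': [451.876, -125.405, 131.27], 'ee_rot': [3.135, -0.197, -0.0], 'contact_force': [-0.405, 0.116, -7.819], 'moment': [0.107, -0.008, -0.03], 'grip_width': 0.641, 'gripper_force': 29.992}
base ((505.18707275390625, -231.9747772216797), (115.41734313964844, 84.67936706542969), 82.78646850585938) z 14.599279964584724
pin [388. 155.] 184 [ 481.9 -185.6   32.8] tip (array([ 481.5, -186.5,   34.9]), 100) ext [11.6 11.1 12.8]
pin [490. 155.] 108 [ 470.8 -268.2   31. ] tip (array([ 470.6, -269.3,   34.4]), 30) ext [ 7.6  7.4 12. ]
[[ 0.99210471 -0.12541227]
 [-0.12541227 -0.99210465]]
plate [[ 20.2 -55.3   3.5]
 [ 27.8  32.5   4.9]
 [ 34.4  55.7  10.4]]
```

View pics/w4.png

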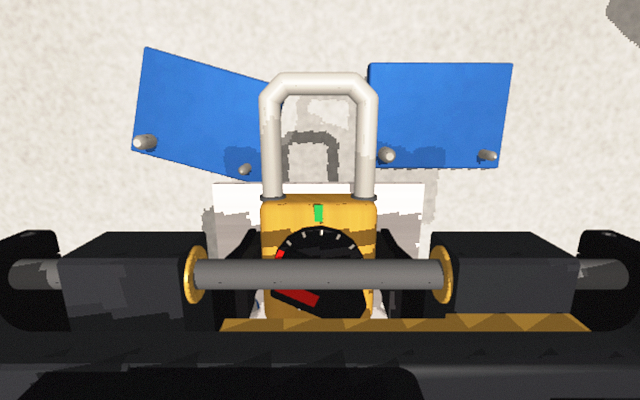

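The right-hand stand is the target, with its thick pin at (388,155) and thin pin at (488,155). The seat works out near (513.4,-233.0) with yaw -7.3°. Moving over it and descending to just above the pins.

```bash
python3 -m pendant '[[0,0,0,0.013,0.017,0,1],[0,0,0,0.017,0.022,0,1],[0,0,0,0.017,0.022,0,1],[0,0,0,0.017,0.022,0,1],[0,0,0,0.0121,0.016,0,1],[0,0,0,0,0,0.03,1],[0,0,0,0,0,0.03,1],[0,0,0,0,0,0.015,1],[0,0,0,0,0,0,1],[0,0,0,0,0,0,1]]'; python3 - <<'E'
from h import *
s=st()
E
```

```text
time_s: 9.22
tcp_pos: [515.8, -234.3, 57.5]
ee_rot: [3.134, -0.2, 0.003]
contact_force: [0.4, -0.5, -6.5]
grip_width: 0.639
gripper_force: 30.0
{'time_s': 9.225, 'q': [-0.566, 0.258, 1.814, 0.0, 1.068, 1.132], 'tcp_pos': [515.751, -234.333, 57.549], 'ee_rot': [3.134, -0.2, 0.003], 'contact_force': [0.423, -0.509, -6.507], 'moment': [0.062, -0.021, -0.032], 'grip_width': 0.639, 'gripper_force': 29.992}
```

```bash
python3 -m pendant '[[0,0,0,-0.0006,-0.0009,0.004,1],[0,0,0,0,0,0.004,1],[0,0,0,0,0,0.004,1],[0,0,0,0,0,0.004,1],[0,0,0,0,0,0.003,1],[0,0,0,0,0,0,1]]'; python3 - <<'E'
from h import *
s=st()
E
```

```text
time_s: 9.98
tcp_pos: [514.0, -232.5, 36.6]
ee_rot: [-3.135, 0.2, 0.001]
contact_force: [0.4, 0.2, -6.8]
grip_width: 0.642
gripper_force: 30.0
{'time_s': 9.975, 'q': [-0.565, 0.286, 1.825, 0.0, 1.031, 1.133], 'tcp_pos': [514.011, -232.472, 36.599], 'ee_rot': [-3.135, 0.2, 0.001], 'contact_force': [0.356, 0.155, -6.819], 'moment': [0.005, 0.064, 0.009], 'grip_width': 0.642, 'gripper_force': 29.992}
```

```bash
python3 -m pendant '[[0,0,0,0,0,0.003,1],[0,0,0,0,0,0.003,1],[0,0,0,0,0,0.003,1],[0,0,0,0,0,0.001,1],[0,0,0,0,0,0,1]]'; python3 -m pendant '[[0,0,0,0,0,0.001,1],[0,0,0,0,0,0,1]]'
```

```text
time_s: 10.6
tcp_pos: [514.2, -232.6, 26.9]
ee_rot: [-3.135, 0.2, 0.0]
contact_force: [0.4, 0.4, -7.0]
grip_width: 0.641
gripper_force: 30.0
time_s: 10.85
tcp_pos: [514.2, -232.6, 26.0]
ee_rot: [3.135, -0.2, -0.0]
contact_force: [-0.0, -0.3, -7.0]
grip_width: 0.641
gripper_force: 30.0
```

```bash
python3 -m pendant '[[0,0,0,0,0,0.001,1],[0,0,0,0,0,0,1]]'; python3 -m pendant '[[0,0,0,0,0,0.001,1],[0,0,0,0,0,0,1]]'
```

```text
time_s: 11.1
tcp_pos: [514.4, -232.7, 25.5]
ee_rot: [3.135, -0.2, 0.0]
contact_force: [-1.7, 1.9, -2.5]
grip_width: 0.641
gripper_force: 30.0
time_s: 11.35
tcp_pos: [514.4, -232.7, 25.5]
ee_rot: [3.135, -0.2, 0.0]
contact_force: [-5.9, 3.7, 6.6]
grip_width: 0.64
gripper_force: 30.0
```

```bash
python3 -m pendant '[[0,0,0,0,0,0,-1],[0,0,0,0,0,0,-1],[0,0,0,0,0,0,-1],[0,0,0,0,0,0,-1],[0,0,0,0,0,-0.01,-1],[0,0,0,0,0,-0.03,-1],[0,0,0,0,0,-0.03,-1],[0,0,0,0,0,-0.04,-1],[0,0,0,0,0,-0.03,-1],[0,0,0,0,0,0,-1],[0,0,0,0,0,0,-1]]'; python3 - <<'E'
from h import *
s=st();d=snap('wrist','w5');r,w,red=lockpose(d,14)
o=np.array([513.4,-233.0]);t=np.radians(-7.3);Rm=np.array([[np.cos(t),-np.sin(t)],[np.sin(t),np.cos(t)]])
L=w.copy();L[...,:2]=(w[...,:2]-o)@Rm;L[...,2]-=14
h=cv2.cvtColor(d['img'],cv2.COLOR_RGB2HSV).astype(int)
print('red lock',L[red].round(0)[::max(1,red.sum()//12)].tolist())
pl=(h[...,1]<60)&(h[...,2]>120)&(abs(L[...,0])<60)&(abs(L[...,1])<62)&(L[...,2]<14)&(L[...,2]>0)
for nm,m in (('R+',pl&(L[...,1]>33)),('R-',pl&(L[...,1]<-33))): print(nm,m.sum(),np.nanpercentile(L[m],[2,50,98],axis=0).round(1).tolist())
bar=(L[...,2]>54)&(L[...,2]<66)&(np.hypot(L[...,0],L[...,1])<26);print('bar',cv2.minAreaRect(L[bar][:,:2].astype(np.float32)),np.median(L[bar][:,2]),bar.sum())
cr=(abs(L[...,1])<14)&(L[...,0]>72)&(L[...,2]>8)&(L[...,2]<30);print('crown',np.nanpercentile(L[cr],[2,50,98],axis=0).round(1).tolist())
E
```

```text
time_s: 12.72
tcp_pos: [513.8, -232.3, 163.5]
ee_rot: [-3.135, 0.2, 0.001]
contact_force: [0.1, -0.5, -0.4]
grip_width: 0.997
gripper_force: 0.0
{'time_s': 12.725, 'q': [-0.564, 0.125, 1.748, -0.0, 1.269, 1.133], 'tcp_pos': [513.837, -232.347, 163.491], 'ee_rot': [-3.135, 0.2, 0.001], 'contact_force': [0.134, -0.464, -0.404], 'moment': [0.031, 0.019, 0.035], 'grip_width': 0.997, 'gripper_force': 0.0}
case ((513.7374267578125, -232.51043701171875), (54.71437454223633, 62.684349060058594), 82.61026763916016) 2184 z 44.318303274718176
red [ 518.98943166 -222.25291684   71.6155718 ] 152 green [ 540.31254311 -236.19712276   45.34676944] 36
red lock [[11.0, 18.0, 38.0], [8.0, 18.0, 37.0], [9.0, 15.0, 62.0], [7.0, 15.0, 61.0], [6.0, 13.0, 61.0], [5.0, 13.0, 61.0], [4.0, 15.0, 61.0], [3.0, 15.0, 60.0], [3.0, 14.0, 61.0], [2.0, 12.0, 61.0], [1.0, 9.0, 60.0], [0.0, 5.0, 62.0], [-2.0, 5.0, 61.0]]
R+ 1899 [[-50.5, 33.5, 4.9], [-2.1, 44.9, 6.5], [34.6, 55.6, 8.0]]
R- 1962 [[-50.4, -55.6, 4.9], [-2.9, -44.7, 6.6], [34.5, -33.4, 8.0]]
bar ((-0.4728217124938965, 0.07074737548828125), (37.928863525390625, 14.365650177001953), 63.62958526611328) 60.413062583349515 834
crown [[79.9, -13.8, 20.0], [84.0, -0.2, 22.7], [88.9, 13.3, 24.5]]
```

View pics/w5.png

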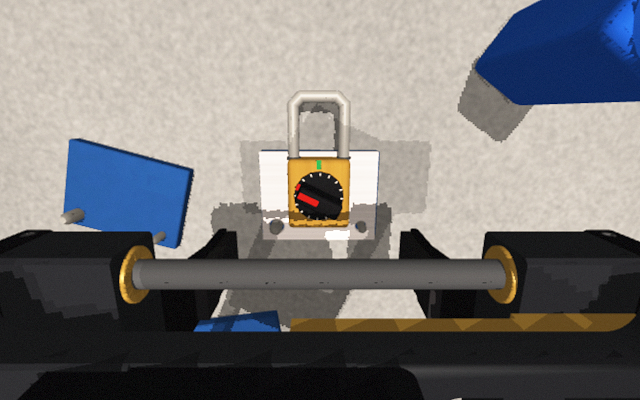

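The plate is flush: its top is level on both sides at about 6.5 mm, with pins in both holes at (276,226) and (361,226). The dial bar points about 64° anticlockwise of the mark (pointer near (308,201)). Gripping the bar next.

```bash
python3 -m pendant '[[0,0,-0.187,-0.0005,0.0005,0,-0.5],[0,0,-0.187,0,0,0.015,-0.5],[0,0,-0.187,0,0,0.02,-0.5],[0,0,-0.187,0,0,0.02,-0.5],[0,0,-0.187,0,0,0.02,-0.5],[0,0,-0.187,0,0,0.015,-0.5],[0,0,0,0,0,0.014,-0.5],[0,0,0,0,0,0.006,-0.5],[0,0,0,0,0,0,-0.5],[0,0,0,0,0,0,-0.5]]'; python3 - <<'E'
from h import *
s=st()
E
```

```text
time_s: 14.02
tcp_pos: [514.2, -233.3, 54.7]
ee_rot: [2.761, 1.497, 0.001]
contact_force: [0.2, -0.5, -0.6]
grip_width: 0.753
gripper_force: 0.0
{'time_s': 14.025, 'q': [-0.566, 0.259, 1.819, 0.0, 1.063, 0.011], 'tcp_pos': [514.159, -233.313, 54.668], 'ee_rot': [2.761, 1.497, 0.001], 'contact_force': [0.177, -0.487, -0.602], 'moment': [-0.021, -0.092, 0.008], 'grip_width': 0.753, 'gripper_force': 0.0}
```

```bash
python3 -m pendant '[[0,0,0,0,-0.001,0.0015,-0.5],[0,0,0,0,0,0,1],[0,0,0,0,0,0,1],[0,0,0,0,0,0,1],[0,0,0,0,0,0,1],[0,0,0,0,0,0,1]]'; python3 - <<'E'
from h import *
s=st()
E
```

```text
time_s: 14.78
tcp_pos: [512.9, -232.5, 52.6]
ee_rot: [2.761, 1.499, 0.0]
contact_force: [1.4, -0.5, -0.3]
grip_width: 0.265
gripper_force: 0.0
{'time_s': 14.775, 'q': [-0.566, 0.259, 1.823, 0.0, 1.059, 0.01], 'tcp_pos': [512.871, -232.5, 52.554], 'ee_rot': [2.761, 1.499, 0.0], 'contact_force': [1.381, -0.464, -0.343], 'moment': [0.003, -0.047, -0.048], 'grip_width': 0.265, 'gripper_force': 0.0}
```

```bash
python3 -m pendant '[[0,0,0,0,0,0,1],[0,0,0,0,0,0,1],[0,0,0,0,0,0,1]]'; python3 - <<'E'
from h import *
s=st()
E
```

```text
time_s: 15.15
tcp_pos: [512.6, -232.5, 52.5]
ee_rot: [-2.76, -1.499, 0.001]
contact_force: [-1.3, -0.1, 1.6]
grip_width: 0.157
gripper_force: 30.0
{'time_s': 15.15, 'q': [-0.566, 0.259, 1.823, -0.0, 1.06, 0.01], 'tcp_pos': [512.635, -232.467, 52.501], 'ee_rot': [-2.76, -1.499, 0.001], 'contact_force': [-1.323, -0.124, 1.617], 'moment': [-0.027, 0.233, 0.216], 'grip_width': 0.157, 'gripper_force': 30.0}
```

```bash
for i in 1 2 3 4; do :; done; python3 -m pendant '[[0,0,0.1,0,0,0,1],[0,0,0.1,0,0,0,1]]'; python3 - <<'E'
from h import *
s=st()
E
python3 -m pendant '[[0,0,0.1,0,0,0,1],[0,0,0.1,0,0,0,1]]'; python3 - <<'E'
from h import *
s=st()
E
python3 -m pendant '[[0,0,0.1,0,0,0,1],[0,0,0.1,0,0,0,1],[0,0,0.1,0,0,0,1]]'; python3 - <<'E'
from h import *
s=st()
E
```

```text
time_s: 15.4
tcp_pos: [512.8, -232.5, 52.5]
ee_rot: [-2.899, -1.211, 0.0]
contact_force: [-0.6, 0.3, 1.4]
grip_width: 0.157
gripper_force: 30.0
{'time_s': 15.4, 'q': [-0.566, 0.259, 1.823, -0.0, 1.06, 0.214], 'tcp_pos': [512.77, -232.456, 52.54], 'ee_rot': [-2.899, -1.211, 0.0], 'contact_force': [-0.565, 0.338, 1.359], 'moment': [-0.034, 0.184, 0.069], 'grip_width': 0.157, 'gripper_force': 29.998}
time_s: 15.65
tcp_pos: [512.7, -232.6, 52.5]
ee_rot: [3.005, 0.916, -0.0]
contact_force: [-0.6, -0.3, 0.4]
grip_width: 0.163
gripper_force: 30.0
{'time_s': 15.65, 'q': [-0.566, 0.259, 1.823, -0.0, 1.06, 0.414], 'tcp_pos': [512.749, -232.557, 52.542], 'ee_rot': [3.005, 0.916, -0.0], 'contact_force': [-0.59, -0.301, 0.426], 'moment': [-0.059, 0.24, 0.294], 'grip_width': 0.163, 'gripper_force': 29.997}
time_s: 16.02
tcp_pos: [512.8, -232.5, 52.5]
ee_rot: [-3.108, -0.456, 0.0]
contact_force: [-1.1, 0.3, 0.5]
grip_width: 0.16
gripper_force: 30.0
{'time_s': 16.025, 'q': [-0.566, 0.259, 1.823, -0.0, 1.06, 0.714], 'tcp_pos': [512.772, -232.466, 52.544], 'ee_rot': [-3.108, -0.456, 0.0], 'contact_force': [-1.113, 0.271, 0.536], 'moment': [-0.03, 0.282, -0.01], 'grip_width': 0.16, 'gripper_force': 29.998}
```

```bash
python3 -m pendant '[[0,0,0.1,0,0,0,1],[0,0,0.1,0,0,0,1]]'; python3 - <<'E'
from h import *
s=st()
E
python3 -m pendant '[[0,0,0.1,0,0,0,1],[0,0,0.1,0,0,0,1],[0,0,0.019,0,0,0,1],[0,0,0,0,0,0,1]]'; python3 - <<'E'
from h import *
s=st();d=snap('wrist','w6')
cv2.imwrite('pics/w6c.png',cv2.resize(d['img'][80:250,220:420],None,fx=3,fy=3)[...,::-1])
r,w,red=lockpose(d,14)
E
```

```text
time_s: 16.27
tcp_pos: [512.8, -232.5, 52.5]
ee_rot: [-3.138, -0.144, 0.0]
contact_force: [-1.2, 0.2, 0.5]
grip_width: 0.161
gripper_force: 30.0
{'time_s': 16.275, 'q': [-0.566, 0.259, 1.823, -0.0, 1.06, 0.914], 'tcp_pos': [512.757, -232.456, 52.525], 'ee_rot': [-3.138, -0.144, 0.0], 'contact_force': [-1.181, 0.235, 0.497], 'moment': [0.018, 0.232, 0.009], 'grip_width': 0.161, 'gripper_force': 29.998}
time_s: 16.77
tcp_pos: [512.8, -232.4, 52.5]
ee_rot: [-3.136, 0.193, 0.0]
contact_force: [-1.3, 0.3, 0.6]
grip_width: 0.159
gripper_force: 30.0
{'time_s': 16.775, 'q': [-0.566, 0.259, 1.823, 0.0, 1.06, 1.128], 'tcp_pos': [512.763, -232.446, 52.525], 'ee_rot': [-3.136, 0.193, 0.0], 'contact_force': [-1.294, 0.305, 0.646], 'moment': [0.046, 0.311, -0.118], 'grip_width': 0.159, 'gripper_force': 30.0}
case ((529.139892578125, -234.91790771484375), (55.13521194458008, 31.628665924072266), 81.75667572021484) 3174 z 44.299256226185776
red [ 532.64556307 -235.10378164   51.48915925] 81 green [ 539.97059018 -236.4063748    45.15217294] 98
```

View pics/w6c.png

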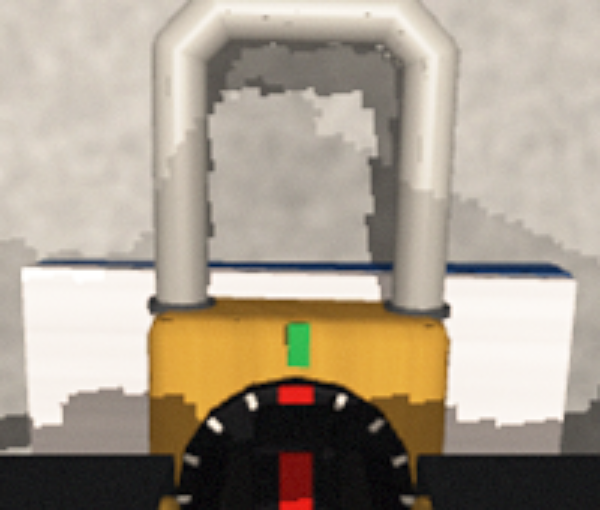

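The crop shows the red pointer at (296,395) directly below the green mark at (298,345), so the dial is in notch 0. I'll release it, rise and move over the crown bar, turned 90° with a 40 mm opening.

```bash
python3 -m pendant '[[0,0,0,0,0,0,0.08],[0,0,0,0,0,0,0.08],[0,0,0,0,0,0,0.08],[0,0,0,0,0,-0.01,0.08],[0,0,0,0,0,-0.02,0.08],[0,0,0,0,0,-0.03,0.08],[0,0,0,0.03,0.0003,0,0.08],[0,0,0,0.035,0.0003,0,0.08],[0,0,0,0.02,0,0,0.08]]'; python3 -m pendant '[[0,0,-0.1745,0,0,0,0.08],[0,0,-0.1745,0,0,0,0.08],[0,0,-0.1745,0,0,0,0.08],[0,0,-0.1745,0,0,0,0.08],[0,0,-0.1745,0,0,0,0.08],[0,0,-0.1745,0,0,0,0.08],[0,0,-0.1745,0,0,0,0.08],[0,0,-0.1745,0,0,0,0.08],[0,0,-0.1745,0,0,0,0.08],[0,0,0,0,0,0,0.08],[0,0,0,0,0,0,0.08]]'; python3 - <<'E'
from h import *
s=st();d=snap('wrist','w7');r,w,red=lockpose(d,14)
o=np.array([513.4,-233.0]);t=np.radians(-7.3);Rm=np.array([[np.cos(t),-np.sin(t)],[np.sin(t),np.cos(t)]])
L=w.copy();L[...,:2]=(w[...,:2]-o)@Rm;L[...,2]-=14
cr=(abs(L[...,1])<14)&(L[...,0]>74)&(L[...,0]<95)&(L[...,2]>10)&(L[...,2]<30);print('crown',np.nanpercentile(L[cr],[2,50,98],axis=0).round(1).tolist(),cr.sum())
tl=(s['tcp_pos'][:2]-o)@Rm;print('tcp in lock',tl)
E
```

```text
time_s: 17.95
tcp_pos: [598.9, -244.0, 113.7]
ee_rot: [3.135, -0.194, 0.003]
contact_force: [0.2, -0.3, 0.4]
grip_width: 0.459
gripper_force: 0.0
time_s: 19.32
tcp_pos: [597.2, -243.7, 112.9]
ee_rot: [2.359, 2.075, 0.0]
contact_force: [-0.2, 0.1, -0.8]
grip_width: 0.458
gripper_force: 0.0
{'time_s': 19.325, 'q': [-0.51, 0.361, 1.567, 0.0, 1.213, -0.382], 'tcp_pos': [597.248, -243.663, 112.929], 'ee_rot': [2.359, 2.075, 0.0], 'contact_force': [-0.207, 0.097, -0.754], 'moment': [0.048, -0.036, 0.009], 'grip_width': 0.458, 'gripper_force': 0.0}
case ((513.6431884765625, -231.3670654296875), (54.6496696472168, 63.452640533447266), 81.37748718261719) 2580 z 44.17427088432882
red [ 531.6367447  -235.18399581   59.96449765] 56 green [ 539.99319702 -236.1400712    45.3330586 ] 53
crown [[79.9, -13.3, 19.5], [84.6, 0.2, 22.7], [89.2, 13.5, 24.5]] 446
tcp in lock [8.45230660e+01 7.71394351e-02]
```

View pics/w7.png

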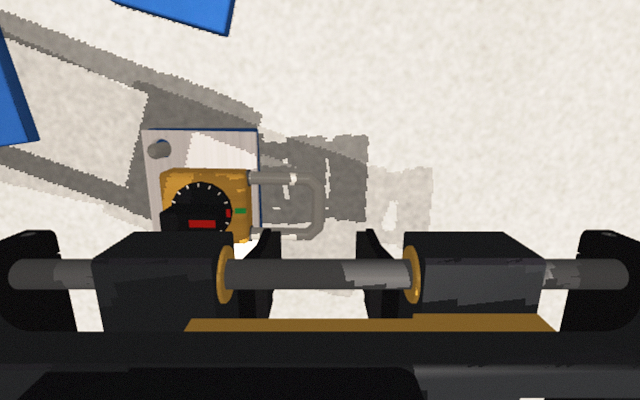

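The view shows the crown bar at (318,205), between the open fingers below it, and the pointer still at the mark (228,211). The TCP is within 0.5 mm of the crown, so I'm descending and gripping.

```bash
python3 -m pendant '[[0,0,0,0,0,0.025,0.08],[0,0,0,0,0,0.03,0.08],[0,0,0,0,0,0.025,0.08],[0,0,0,0,0,0.012,0.08],[0,0,0,0,0,0.005,0.08],[0,0,0,0,0,0,0.08]]'; python3 -m pendant '[[0,0,0,0,0,0,1],[0,0,0,0,0,0,1],[0,0,0,0,0,0,1],[0,0,0,0,0,0,1]]'; python3 - <<'E'
from h import *
s=st()
E
```

```text
time_s: 20.12
tcp_pos: [597.5, -243.8, 16.1]
ee_rot: [2.355, 2.078, 0.0]
contact_force: [0.1, 0.2, 0.2]
grip_width: 0.457
gripper_force: 0.0
time_s: 20.62
tcp_pos: [597.0, -243.6, 15.7]
ee_rot: [-2.355, -2.079, 0.0]
contact_force: [0.9, -0.1, 2.1]
grip_width: 0.099
gripper_force: 30.0
{'time_s': 20.625, 'q': [-0.51, 0.482, 1.609, -0.0, 1.051, -0.385], 'tcp_pos': [596.963, -243.569, 15.691], 'ee_rot': [-2.355, -2.079, 0.0], 'contact_force': [0.869, -0.126, 2.144], 'moment': [-0.036, -0.25, -0.133], 'grip_width': 0.099, 'gripper_force': 30.018}
```

```bash
python3 -m pendant '[[0,0,0,0,0.004,0,1],[0,0,0,0,0.004,0,1],[0,0,0,0,0.004,0,1],[0,0,0,0,0.004,0,1],[0,0,0,0,0,0,1]]'; python3 -m pendant '[[0,0,0,0,0.002,0,1],[0,0,0,0,0,0,1]]'; python3 -m pendant '[[0,0,0,0,0.0015,0,1],[0,0,0,0,0,0,1]]'
```

```text
time_s: 21.25
tcp_pos: [611.5, -245.1, 14.7]
ee_rot: [-2.352, -2.077, 0.003]
contact_force: [-5.2, 1.5, 3.1]
grip_width: 0.103
gripper_force: 30.0
time_s: 21.5
tcp_pos: [613.3, -245.4, 14.7]
ee_rot: [-2.352, -2.077, 0.003]
contact_force: [-6.4, -0.2, 3.5]
grip_width: 0.099
gripper_force: 30.0
time_s: 21.75
tcp_pos: [614.7, -245.6, 14.7]
ee_rot: [-2.352, -2.076, 0.004]
contact_force: [-6.4, 0.8, 2.9]
grip_width: 0.101
gripper_force: 30.0
```

```bash
python3 -m pendant '[[0,0,0,0,0.0015,0,1],[0,0,0,0,0,0,1]]'; python3 -m pendant '[[0,0,0,0,0.001,0,1],[0,0,0,0,0,0,1]]';  python3 -m pendant '[[0,0,0,0,0.0007,0,1],[0,0,0,0,0,0,1]]'
```

```text
time_s: 22.0
tcp_pos: [616.1, -245.8, 14.6]
ee_rot: [-2.352, -2.076, 0.004]
contact_force: [-7.1, -0.0, 3.1]
grip_width: 0.103
gripper_force: 30.0
time_s: 22.25
tcp_pos: [616.9, -245.8, 14.6]
ee_rot: [-2.352, -2.076, 0.004]
contact_force: [-7.2, 0.6, 3.1]
grip_width: 0.107
gripper_force: 30.0
time_s: 22.5
tcp_pos: [617.5, -245.9, 14.5]
ee_rot: [-2.352, -2.076, 0.004]
contact_force: [-7.2, 1.2, 2.4]
grip_width: 0.1
gripper_force: 30.0
```

```bash
python3 -m pendant '[[0,0,0,0,0.001,0,1],[0,0,0,0,0,0,1]]'; python3 -m pendant '[[0,0,0,0,0.001,0,1],[0,0,0,0,0,0,1]]'; python3 - <<'E'
from h import *
d=snap('wrist','w8');r,w,red=lockpose(d,14)
o=np.array([513.4,-233.0]);t=np.radians(-7.3);Rm=np.array([[np.cos(t),-np.sin(t)],[np.sin(t),np.cos(t)]])
L=w.copy();L[...,:2]=(w[...,:2]-o)@Rm;L[...,2]-=14
h=cv2.cvtColor(d['img'],cv2.COLOR_RGB2HSV).astype(int)
cr=(L[...,1]>10)&(L[...,1]<19)&(L[...,0]>74)&(L[...,0]<125)&(L[...,2]>14)&(L[...,2]<26);print('crown',np.nanpercentile(L[cr],[2,50,98],axis=0).round(1).tolist(),cr.sum())
pl=(h[...,1]<60)&(h[...,2]>120)&(abs(L[...,0])<60)&(abs(L[...,1])<62)&(L[...,2]<14)&(L[...,2]>0)&(L[...,1]>33)
print('plate',np.nanpercentile(L[pl],[2,50,98],axis=0).round(1).tolist())
E
```

```text
time_s: 22.75
tcp_pos: [618.5, -246.0, 14.5]
ee_rot: [-2.352, -2.076, 0.004]
contact_force: [-6.1, 0.6, 2.8]
grip_width: 0.104
gripper_force: 30.0
time_s: 23.0
tcp_pos: [619.1, -246.0, 14.4]
ee_rot: [-2.351, -2.076, 0.005]
contact_force: [-8.9, 1.3, 3.2]
grip_width: 0.098
gripper_force: 30.0
case ((519.7308349609375, -211.27667236328125), (21.247835159301758, 66.01408386230469), 72.2907943725586) 4436 z 44.33277609934896
red [nan nan nan] 0 green [nan nan nan] 0
crown [[79.5, 10.0, 14.7], [105.6, 12.1, 21.3], [119.5, 18.9, 25.4]] 829
plate [[-43.4, 33.4, 3.7], [-1.3, 45.4, 7.1], [37.6, 56.2, 9.8]]h.py:23: RuntimeWarning: Mean of empty slice
  if pr: print('red',np.nanmean(w[red],0),red.sum(),'green',np.nanmean(w[green],0),green.sum())
```

View pics/w8.png

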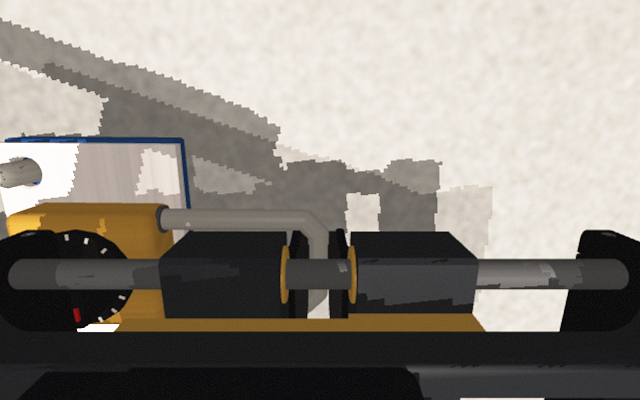

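```bash
python3 -m pendant '[[0,0,0,0,0,-0.001,1],[0,0,0,0,0,0,1]]'; python3 -m pendant '[[0,0,0,0,0.001,0,1],[0,0,0,0,0,0,1]]'; python3 - <<'E'
from h import *
st()
E
```

```text
time_s: 23.3
tcp_pos: [618.8, -245.6, 14.7]
ee_rot: [-2.351, -2.075, 0.005]
contact_force: [-7.8, 0.8, -0.0]
grip_width: 0.101
gripper_force: 30.0
time_s: 23.55
tcp_pos: [619.4, -245.7, 14.6]
ee_rot: [-2.35, -2.074, 0.006]
contact_force: [-8.3, 1.6, 1.4]
grip_width: 0.106
gripper_force: 30.0
{'time_s': 23.55, 'q': [-0.495, 0.532, 1.538, -0.001, 1.079, -0.37], 'tcp_pos': [619.351, -245.674, 14.559], 'ee_rot': [-2.35, -2.074, 0.006], 'contact_force': [-8.322, 1.626, 1.361], 'moment': [0.214, 1.478, -0.015], 'grip_width': 0.106, 'gripper_force': 29.971}
```

```bash
cat > m.py <<'E'
from h import *
import sys
o=np.array([513.4,-233.0]);t=np.radians(-7.3);Rm=np.array([[np.cos(t),-np.sin(t)],[np.sin(t),np.cos(t)]])
for n in sys.argv[1:]:
    d=load(n) if n!='w9' and n!='w10' else snap('wrist',n)
    w=cloud(d);L=w.copy();L[...,:2]=(w[...,:2]-o)@Rm;L[...,2]-=14
    h=cv2.cvtColor(d['img'],cv2.COLOR_RGB2HSV).astype(int);H,S,V=h[...,0],h[...,1],h[...,2]
    pl=(S<60)&(V>90)&(L[...,0]>-51)&(L[...,0]<45)&(L[...,1]>32)&(L[...,1]<60)&(L[...,2]<11)&(L[...,2]>2)
    q=L[pl];A=np.c_[q[:,0],q[:,1],np.ones(len(q))];c=np.linalg.lstsq(A,q[:,2],rcond=None)[0]
    print(n,'plate slope',c.round(4),'xmax',np.percentile(q[:,0],99.5).round(1),'zmed',np.median(q[:,2]).round(2),len(q))
    br=(H>10)&(H<28)&(S>130)&(abs(L[...,2]-29)<4)&(L[...,1]>20)&(L[...,1]<30)&(L[...,0]<50)
    print(' case front',np.percentile(L[br][:,0],99).round(1), 'ymax',np.percentile(L[br][:,1],99).round(1))
    cr=(S<70)&(V>60)&(L[...,1]>15.5)&(L[...,1]<19)&(L[...,0]>60)&(L[...,0]<125)&(L[...,2]>15)&(L[...,2]<26)
    q=L[cr];print(' crown x in y15.5-19',np.percentile(q[:,0],[1,50,98,99.5]).round(1),'z99',np.percentile(q[:,2],98).round(1),len(q))
E
python3 m.py w7 w8 w9
```

```text
w7 plate slope [-5.0000e-04 -5.6000e-03  6.7334e+00] xmax 36.4 zmed 6.52 3369
 case front 31.1 ymax 29.0
 crown x in y15.5-19 [60.6 80.1 88.4 89.2] z99 24.6 121
w8 plate slope [-1.6300e-02 -5.8000e-03  7.2518e+00] xmax 38.1 zmed 7.1 8431
 case front 33.8 ymax 28.6
 crown x in y15.5-19 [ 61.  101.9 110.8 111.3] z99 23.2 319
w9 plate slope [-1.470e-02 -6.000e-03  7.217e+00] xmax 38.1 zmed 7.06 8412
 case front 33.8 ymax 28.6
 crown x in y15.5-19 [ 61.2 103.1 111.2 111.5] z99 23.3 279
```

The plate has tipped about 0.9° because the pull drags the crown down. Raising the tool to lay it flat again.

```bash
python3 -m pendant '[[0,0,0,0,0,-0.0008,1],[0,0,0,0,0,-0.0007,1],[0,0,0,0,0,0,1]]'; python3 m.py w10; python3 - <<'E'
from h import *
st()
E
```

```text
time_s: 23.98
tcp_pos: [619.2, -245.4, 15.4]
ee_rot: [-2.35, -2.074, 0.006]
contact_force: [-6.5, 1.7, -2.5]
grip_width: 0.104
gripper_force: 30.0
w10 plate slope [-9.0000e-03 -5.4000e-03  7.3899e+00] xmax 38.1 zmed 7.26 8406
 case front 33.7 ymax 28.6
 crown x in y15.5-19 [ 61.8 103.4 110.9 111.4] z99 24.0 271
{'time_s': 24.025, 'q': [-0.495, 0.531, 1.539, -0.001, 1.08, -0.371], 'tcp_pos': [619.27, -245.433, 15.382], 'ee_rot': [-2.35, -2.074, 0.006], 'contact_force': [-6.811, 1.272, -2.239], 'moment': [0.185, 1.118, -0.018], 'grip_width': 0.102, 'gripper_force': 29.975}
```

Lifting alone won't drop the rear edge, because the pins are loaded by the pull and the clamped fingers hold the tilt. I'll ease off, loosen the grip a little so the plate drops flat, then measure.

```bash
sed -i "s/d=load(n) if.*/d=snap('wrist',n)/" m.py; python3 -m pendant '[[0,0,0,0,-0.003,0,1],[0,0,0,0,-0.003,0,1],[0,0,0,0,0,0,0.65],[0,0,0,0,0,0,0.65],[0,0,0,0,0,0,0.65],[0,0,0,0,0,0,0.65]]'; python3 m.py w11; python3 - <<'E'
from h import *
s=st();print(R.from_rotvec(s['ee_rot']).as_matrix().round(4))
E
```

```text
time_s: 24.78
tcp_pos: [613.8, -244.8, 15.6]
ee_rot: [-2.35, -2.075, 0.004]
contact_force: [-5.2, 1.2, -3.1]
grip_width: 0.177
gripper_force: 3.0
w11 plate slope [-6.80e-03 -6.50e-03  7.23e+00] xmax 38.0 zmed 7.05 8437
 case front 33.6 ymax 28.6
 crown x in y15.5-19 [ 61.3  95.6 103.  103.5] z99 24.0 269
{'time_s': 24.825, 'q': [-0.498, 0.519, 1.555, -0.001, 1.074, -0.374], 'tcp_pos': [613.812, -244.776, 15.603], 'ee_rot': [-2.35, -2.075, 0.005], 'contact_force': [-5.971, 1.339, -2.897], 'moment': [0.207, 0.888, 0.016], 'grip_width': 0.172, 'gripper_force': 2.977}
[[ 0.1241  0.9922 -0.0064]
 [ 0.9923 -0.1241  0.0029]
 [ 0.0021 -0.0068 -1.    ]]
```

```bash
python3 -m pendant '[[0,0,0,0,0,0.0006,0.65],[0,0,0,0,0,0,0.65]]'; python3 m.py w12;python3 -m pendant '[[0,0,0,0,0,0.0005,0.65],[0,0,0,0,0,0,0.65]]'; python3 m.py w13
```

```text
time_s: 25.08
tcp_pos: [614.0, -244.8, 15.4]
ee_rot: [-2.351, -2.075, 0.004]
contact_force: [-7.1, 0.9, -1.9]
grip_width: 0.177
gripper_force: 3.2
w12 plate slope [-7.4000e-03 -6.7000e-03  7.0079e+00] xmax 38.1 zmed 6.81 8404
 case front 33.6 ymax 28.7
 crown x in y15.5-19 [ 61.1  95.8 103.2 103.2] z99 23.7 245
time_s: 25.38
tcp_pos: [614.3, -244.9, 15.2]
ee_rot: [-2.351, -2.075, 0.004]
contact_force: [-6.7, 2.1, 1.0]
grip_width: 0.177
gripper_force: 3.2
w13 plate slope [-0.0079 -0.0075  7.0505] xmax 38.1 zmed 6.82 8487
 case front 33.6 ymax 28.6
 crown x in y15.5-19 [ 61.   96.  103.5 103.5] z99 23.9 244
```

```bash
python3 - <<'E'
from h import *
o=np.array([513.4,-233.0]);t=np.radians(-7.3);Rm=np.array([[np.cos(t),-np.sin(t)],[np.sin(t),np.cos(t)]])
for n in ('w7','w8','w10','w11','w13'):
    w=cloud(load(n));L=w.copy();L[...,:2]=(w[...,:2]-o)@Rm
    m=(abs(L[...,2])<5)&(L[...,1]>70)&(L[...,1]<130)&(abs(L[...,0])<150)
    q=L[m];c=np.linalg.lstsq(np.c_[q[:,:2],np.ones(len(q))],q[:,2],rcond=None)[0];print(n,c.round(4),len(q),'at rear/front',(c[2]+c[0]*-45+c[1]*45).round(2),(c[2]+c[0]*35+c[1]*45).round(2))
E
```

```text
w7 [6.000e-04 1.000e-04 5.483e-01] 30324 at rear/front 0.52 0.57
w8 [ 8.000e-04 -6.000e-04  6.108e-01] 46042 at rear/front 0.54 0.61
w10 [ 8.000e-04 -5.000e-04  5.956e-01] 46437 at rear/front 0.54 0.6
w11 [ 7.00e-04 -5.00e-04  6.05e-01] 47630 at rear/front 0.55 0.61
w13 [ 8.000e-04 -5.000e-04  5.987e-01] 47552 at rear/front 0.54 0.61
```

The tilt is real: the bench fits flat in the same pictures. The loaded pins are holding the plate by friction, so I'll let the shackle shut fully, let the plate drop, and pull again while keeping the vertical force near zero.

```bash
python3 -m pendant '[[0,0,0,0,-0.005,0,0.65],[0,0,0,0,-0.005,0,0.65],[0,0,0,0,-0.005,0,0.65],[0,0,0,0,-0.003,0,0.65],[0,0,0,0,-0.001,0,0.4],[0,0,0,0,0,0,0.4],[0,0,0,0,0,0,0.4]]'; python3 m.py w14; python3 - <<'E'
from h import *
s=st();print(R.from_rotvec(s['ee_rot']).as_matrix().round(4))
E
```

```text
time_s: 26.3
tcp_pos: [598.2, -243.9, 17.2]
ee_rot: [2.355, 2.078, 0.0]
contact_force: [-0.5, -0.0, -0.5]
grip_width: 0.29
gripper_force: 0.0
w14 plate slope [-8.0000e-04 -5.1000e-03  6.7242e+00] xmax 37.9 zmed 6.56 8211
 case front 33.2 ymax 28.6
 crown x in y15.5-19 [61.3 84.4 91.  91.1] z99 24.5 217
{'time_s': 26.35, 'q': [-0.509, 0.481, 1.606, 0.0, 1.054, -0.385], 'tcp_pos': [598.102, -243.826, 17.121], 'ee_rot': [2.355, 2.079, 0.0], 'contact_force': [-0.259, 0.242, -0.465], 'moment': [0.015, -0.08, -0.027], 'grip_width': 0.296, 'gripper_force': 0.0}
[[ 1.242e-01  9.923e-01  5.000e-04]
 [ 9.923e-01 -1.242e-01 -2.000e-04]
 [-2.000e-04  5.000e-04 -1.000e+00]]
```

```bash
python3 -m pendant '[[0,0,0,0,0.004,0,0.6],[0,0,0,0,0.002,-0.0003,0.6],[0,0,0,0,0.003,-0.0003,0.6],[0,0,0,0,0.003,-0.0001,0.6],[0,0,0,0,0,0,0.6]]'; python3 m.py w15; python3 -m pendant '[[0,0,0,0,0.003,-0.0001,0.6],[0,0,0,0,0.003,-0.0001,0.6],[0,0,0,0,0.003,-0.0001,0.6],[0,0,0,0,0,0,0.6]]'; python3 m.py w16
```

```text
time_s: 26.98
tcp_pos: [608.6, -245.1, 17.1]
ee_rot: [-2.353, -2.077, 0.003]
contact_force: [-5.9, 0.7, 2.0]
grip_width: 0.201
gripper_force: 2.5
w15 plate slope [-9.0000e-04 -5.6000e-03  6.7146e+00] xmax 37.9 zmed 6.54 8230
 case front 33.4 ymax 28.6
 crown x in y15.5-19 [61.2 90.3 96.6 96.8] z99 24.4 231
time_s: 27.52
tcp_pos: [616.9, -246.1, 17.0]
ee_rot: [-2.353, -2.077, 0.004]
contact_force: [-6.8, 0.0, 2.1]
grip_width: 0.196
gripper_force: 3.2
w16 plate slope [-1.2000e-03 -6.5000e-03  6.7558e+00] xmax 38.0 zmed 6.53 8257
 case front 33.3 ymax 28.6
 crown x in y15.5-19 [ 61.3  97.8 105.3 105.3] z99 24.3 249
```

```bash
python3 -m pendant '[[0,0,0,0,0.002,-0.0004,0.6],[0,0,0,0,0.002,-0.0001,0.6],[0,0,0,0,0.001,-0.0001,0.6],[0,0,0,0,0,0,0.6]]'; python3 m.py w17; python3 -m pendant '[[0,0,0,0,0.001,-0.0001,0.6],[0,0,0,0,0,0,0.6]]'; python3 -m pendant '[[0,0,0,0,0.001,-0.0001,0.6],[0,0,0,0,0,0,0.6]]'; python3 m.py w18
```

```text
time_s: 28.08
tcp_pos: [621.2, -246.6, 17.1]
ee_rot: [-2.352, -2.076, 0.005]
contact_force: [-7.8, -0.5, 0.5]
grip_width: 0.205
gripper_force: 3.5
w17 plate slope [-8.0000e-04 -7.5000e-03  6.7797e+00] xmax 38.1 zmed 6.51 8150
 case front 33.4 ymax 28.6
 crown x in y15.5-19 [ 61.4 102.1 109.1 109.6] z99 24.3 264
time_s: 28.38
tcp_pos: [622.0, -246.7, 17.1]
ee_rot: [-2.352, -2.076, 0.005]
contact_force: [-7.2, -0.4, -0.3]
grip_width: 0.197
gripper_force: 3.6
time_s: 28.62
tcp_pos: [622.9, -246.8, 17.1]
ee_rot: [-2.351, -2.076, 0.005]
contact_force: [-7.8, -1.3, -0.5]
grip_width: 0.2
gripper_force: 3.7
w18 plate slope [-1.200e-03 -7.900e-03  6.812e+00] xmax 38.1 zmed 6.53 8077
 case front 33.4 ymax 28.6
 crown x in y15.5-19 [ 60.9 103.4 110.9 111.4] z99 24.5 263
```

```bash
python3 -m pendant '[[0,0,0,0,0.0008,0,0.6],[0,0,0,0,0,0,0.6]]'; python3 -m pendant '[[0,0,0,0,0.0008,0,0.6],[0,0,0,0,0,0,0.6],[0,0,0,0,0,0,0.6]]'; python3 m.py w19
```

```text
time_s: 28.92
tcp_pos: [623.0, -246.8, 17.0]
ee_rot: [-2.35, -2.075, 0.007]
contact_force: [-10.0, -0.1, 1.1]
grip_width: 0.201
gripper_force: 4.9
time_s: 29.3
tcp_pos: [623.1, -246.8, 16.8]
ee_rot: [-2.349, -2.074, 0.008]
contact_force: [-11.8, -0.6, 2.4]
grip_width: 0.201
gripper_force: 6.0
w19 plate slope [-2.6000e-03 -6.9000e-03  6.8031e+00] xmax 38.1 zmed 6.56 8065
 case front 33.6 ymax 28.6
 crown x in y15.5-19 [ 61.6 103.9 111.1 111.6] z99 24.2 248
```

```bash
python3 -m pendant '[[0,0,0,0,-0.0007,-0.0003,0.6],[0,0,0,0,0,0,0.6],[0,0,0,0,0,0,0.6]]'; python3 m.py w20
```

```text
time_s: 29.72
tcp_pos: [623.1, -246.8, 17.1]
ee_rot: [-2.35, -2.075, 0.007]
contact_force: [-9.0, -1.1, -0.3]
grip_width: 0.2
gripper_force: 4.6
w20 plate slope [-1.3000e-03 -6.1000e-03  6.7523e+00] xmax 38.1 zmed 6.56 8056
 case front 33.4 ymax 28.6
 crown x in y15.5-19 [ 60.9 103.6 111.4 111.5] z99 24.5 254
```

The shackle is at its stop: 9 N against a 7.5 N spring, with the tool still at its limit position. The plate is flat and the vertical force is near zero, so I'm handing in.

```bash
python3 -c "
from bench import workorder
print(workorder.job_done())"
```

```text
the job is handed in; nothing more can be done
None
```

I handed the job in at about 30 s: the lock measured flush on its pins, the dial was turned to the green mark, and the shackle is held at its stop by one finger hooked inside the crown rather than clamped; on the first pull the plate tipped about 0.9°, so I let the shackle shut and pulled again.

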